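# Swap the clogged shaker at the back of the condiment caddy

## Robot

A 6-joint arm with a two-finger parallel gripper is mounted at the origin on a cart in front of the work surface, level with it; the furniture and walls round the work are solid. World frame = base frame: x ahead of the robot, y to its left, z up, the work surface at z = 0. Lengths are in m, angles in degrees, forces in N, time in s.
With the tool pointing down it reaches from about 0.275 to 1 m from the base axis. Payload 8.4 kg.
Tool frame: the origin (TCP) lies at the very end of the fingers, on their centre line; the grasp point (between the pads) lies 19 mm behind it; z points along the fingers, y is the line along which they close (so a half turn about z gives the same grasp; the last joint's range is limited). The gripper opens to 85 mm and grips with 20 to 120 N. Pads are 22 mm wide; open, the fingers measure 114 mm over their backs; the gripper's body (76 mm by 85 mm) begins 54 mm behind the grasp point. The pads swing forward as they close: fully open they stand 13 mm farther back than shut.
Start: joints at [-69.294, 20.225, 93.587, -0, 66.188, -0.138], TCP at [0.222, -0.584, 0.231] pointing down, gripper open.
Joint ranges: [-150.9, 150.9], [-52.94, 120.26], [3.33, 152.33], [-74.26, 254.26], [0, 154.13], [-172.89, 172.89]. Speed limits (degrees/s): [127.2, 127.2, 159.86, 180, 180, 180].

## Interface

Orientations are given as a 3x3 rotation matrix whose columns are the frame's x, y, z axes.
In Python, from rig import env, cams, job_done, find_in, outline_of gives the robot as it stands. The module is installed in compiled form; this text tells all that it offers.
- The arm moves only by the tool arm_command, never from a script. Its argument "commands" is a list of rows, each a list of 3 entries, a list of its own where there are three numbers: the opening, from 0 (shut) to 1 (fully open), then the shift along the tool's x, y, z in mm, then the turn about the tool's z in rad. In form: [[claw, [x, y, z], yaw], ...]. A call has 1 to 8 rows; each row is the pose to reach, as a shift and turn from the pose commanded when the call began, along the tool's axes at that moment; what a row does not reach only later rows make up. A row lasts 1/12 s, in which the tool goes at most 41.7 mm and 7.16 degrees, less where a joint would pass 70% of its speed; a pose out of reach is approached as far as the arm can. A call with a gripper value outside its range is refused whole. The fingers move at their own pace and stop on an object; "newtons" is the grip in N (left out, the last holds). Time passes only in rows, so rows that repeat a pose let the fingers close. It gives the time, the measured TCP pose, the force, the opening and the grip force at its end, in the units of the state.
- env.observe(): the state, without advancing time (a new reading comes with each control period).
- cams.capture(name): name is "scene" or "top" or "wrist"; returns (picture, depth): 384x512x3 uint8, blue, green, red; 384x512 float32, m along the optical axis (not along the pixel's ray), 0 where there is no reading.
- cams.camera_params(name): a dict with "fx", "fy", "cx", "cy" (pixels), "pose" (4x4, takes a point from camera to world coordinates). Camera axes: x right, y up, looking along -z (the intrinsics and any distortion apply to the point x, -y, -z); pixel columns grow to the right and rows downward; lengths in m; the calibration is good to about 2 mm. A picture is of the moment at which its call begins: read the wrist's pose just before it. camera_params takes no time and is no camera call; for the wrist camera it gives the pose at the moment of the call.
- job_done(): hands the job in; it is judged then, once.
Trained networks look in the newest picture that a camera, given by its name, has taken for a name from the list of things; names that differ only in an ending like _2 or _b are one class to them, and where a whole thing is asked for, a point or a joint stands for the part that bears it (a point fixed in the world has none). Each returns a list of dicts, best first, with "p" (0 to 1); they miss things now and then, are a little off and sometimes report something else, mostly with a low value. They report only what shows in the picture. A call takes as long as a camera call. They do not tell look-alikes from the thing itself.
- find_in(camera, target): "location" ([x, y, z] in m, in world coordinates, good to about 4 mm: the middle of the surface that is visible of it).
- outline_of(camera, target): "pixels" (384x512 bool, what is visible of it).
The state is a dict: "time": time; "joint_positions": joint angles; "joint_velocities": joint speeds; "tau": joint torques, N m; "tool_pos": TCP position; "orientation": TCP orientation; "wrist_force": force on the tool from outside, world axes, zero at the start; "ft_torque": the same for the moment, N m; "gripper_width": opening from 0.0 (shut) to 1.0 (fully open); "finger_force": force on a finger pad.
Only numpy, scipy, OpenCV 4.12 (cv2) and the standard library are available. Lean on these libraries where they do the work, as an engineer would, in place of code of your own. Each camera call takes 0.05 s, during which the arm holds its last target. There are 200 camera calls.

## Task

The pepper shaker in the middle of the caddy's back row, behind the two sauce bottles, is clogged: swap it for the spare one in the stock tray. First stand both bottles aside in the empty card tray, then stand the clogged shaker in the stock tray and the spare in the hole that it leaves, and finally put both bottles back into their own holes. Everything stands upright; do not shift the two shakers left and right of the hole or the tub in the stock tray.

Things in the scene. Friction and masses are not known exactly. Their poses are not given: they have to be found in the camera images.
- caddy: Fixed wooden caddy, 156 (x) by 218 (y) mm; origin centre of underside, x to its back row, y left, z up. Things stand on its base (8 mm up) through holes in a board 40 to 50 mm up; end panels 58 mm high. Hole centres (x, y): back row, round 54 mm, (35, 58), (35, 0), (35, -58); front, oblong 60 (x) by 96 (y) at (-31, 38) for the sauce bottle, round 66 mm at (-31, -52) for the squeeze bottle.
- aside_tray: The empty tray: white open card tray, 288 (x) by 252 (y) mm outside, walls 51 mm high and 4 mm thick, floor 2 mm thick, fixed to the counter; origin at the centre of its underside, z up.
- stock_tray: The stock tray, which holds the spare shaker and a tub: white open card tray, 288 (x) by 252 (y) mm outside, walls 51 mm high and 4 mm thick, floor 2 mm thick, fixed to the counter; origin at the centre of its underside, z up.
- sauce_bottle: Flat white sauce bottle with a round blue cap, at the start in the caddy's oblong hole; 53 (x) by 87 (y) mm, 174 mm tall; cap 44 mm across from 147 to 174 mm height (grip it there, about 158 mm up, the fingers closing along x); 0.21 kg. Origin at the centre of its underside, z up; in the hole its axes are parallel to the caddy's.
- squeeze_bottle: Round ivory squeeze bottle with a grey screw collar and a pointed nozzle, at the start in the caddy's round front hole; body 56 mm across, 178 mm tall; collar 44 mm across from 138 to 157 mm height (grip it there, about 149 mm up), nozzle above it 18 mm wide; 0.24 kg. Origin at the centre of its underside, z up.
- clogged_shaker: The clogged pepper shaker (dark filling), at the start in the middle hole of the caddy's back row; 44 mm wide at its lower body and 90 mm tall, with a round grey cap 34 mm across from 66 to 90 mm height (grip it there, about 78 mm up); 0.1 kg; origin at the centre of its underside, z up.
- fresh_shaker: The spare pepper shaker (dark filling), same make, at the start in the stock tray; 44 mm wide at its lower body and 90 mm tall, with a round grey cap 34 mm across from 66 to 90 mm height (grip it there, about 78 mm up); 0.1 kg; origin at the centre of its underside, z up.
- salt_shaker: Shaker with white filling in the back row's left hole (y = 58 mm); stays there; 44 mm wide at its lower body and 90 mm tall, with a round grey cap 34 mm across from 66 to 90 mm height (grip it there, about 78 mm up); 0.1 kg; origin at the centre of its underside, z up.
- sugar_shaker: Shaker with white filling in the back row's right hole (y = -58 mm); stays there; 44 mm wide at its lower body and 90 mm tall, with a round grey cap 34 mm across from 66 to 90 mm height (grip it there, about 78 mm up); 0.1 kg; origin at the centre of its underside, z up.
- tub: Yoghurt tub with a foil lid standing in the stock tray; stays there; 72 mm across, 71 mm tall; origin at the centre of its underside, z up.
Things that resemble listed ones, but are neither listed nor needed, are in the scene too. What is shaped like the sauce_bottle but purple is not meant.

How it is judged:
By the outcome, as a careful person would: the job done as asked, in the order asked, and still so for the second after the job is handed in, with the robot touching nothing.
It also fails if it takes over 131 s, if anything falls off the work surface, if the arm or the gripper's body presses on something with over 40 N, if the wrist force passes 120 N, or if a joint passes its speed limit or range.

## Working session

There is one attempt and no reset: what is moved stays moved. The work goes in short steps, Python scripts to look and compute and a tool call to move; the robot and the scene stay as the last step left them, time stands still between calls to the robot, and variables do not carry over. Pictures are saved under pics/ and viewed, at most 14 in all, crops included, and the job is handed in when it is done.

Besides the shell and the picture viewer there is one more tool, called after ">>>" by a JSON object that holds its "api" and its "payload". arm_command: Moves the arm, as the interface text tells. Its arguments: {"type":"object","properties":{"commands":{"type":"array"},"newtons":{"type":"number"}},"required":["commands"]}

```bash
mkdir -p pics; cat > h.py <<'E'
import numpy as np, cv2
from rig import env, cams, job_done, find_in, outline_of
def cloud(name):
    im,d=cams.capture(name); p=cams.camera_params(name)
    v,u=np.mgrid[:384,:512]
    P=np.stack([(u-p['cx'])/p['fx']*d,-(v-p['cy'])/p['fy']*d,-d],-1)
    W=P@p['pose'][:3,:3].T+p['pose'][:3,3]; W[d==0]=np.nan
    return im,d,W
E
python3 - <<'E'
from h import *
np.set_printoptions(precision=3,suppress=True)
s=env.observe(); print(s['time'],s['tool_pos'],s['orientation'])
out=[]
for c in ['scene','top']:
    im,d,W=cloud(c); cv2.imwrite(f'pics/{c}0.png',im); np.save(f'{c}0.npy',W); print(c,cams.camera_params(c)['pose'][:3,3])
    for t in ['caddy','aside_tray','stock_tray','sauce_bottle','squeeze_bottle','clogged_shaker','tub']:
        r=find_in(c,t); print(t,[(round(x['p'],2),np.round(x['location'],3).tolist()) for x in r])
E
```

```text
0.0 [ 0.222 -0.584  0.231] [[ 0.935  0.356 -0.001]
 [ 0.356 -0.935  0.001]
 [-0.    -0.001 -1.   ]]
scene [1.929 0.644 0.746]
caddy [(0.65, [0.559, 0.337, 0.048])]
aside_tray [(0.67, [0.487, -0.327, 0.022])]
stock_tray [(0.73, [0.477, -0.032, 0.01])]
sauce_bottle [(0.71, [0.476, -0.03, 0.01]), (0.7, [0.487, 0.357, 0.123]), (0.63, [0.56, 0.534, 0.101]), (0.32, [0.518, -0.072, 0.053])]
squeeze_bottle [(0.69, [0.507, 0.27, 0.121])]
clogged_shaker [(0.61, [0.558, 0.337, 0.058])]
tub [(0.73, [0.518, -0.073, 0.052]), (0.61, [0.479, -0.036, 0.01]), (0.2, [0.488, 0.356, 0.126])]
top [0.367 0.059 1.364]
caddy [(0.83, [0.512, 0.314, 0.053])]
aside_tray [(0.73, [0.499, -0.327, 0.001])]
stock_tray [(0.58, [0.532, -0.006, 0.003])]
sauce_bottle [(0.84, [0.532, 0.514, 0.129]), (0.68, [0.458, 0.336, 0.138])]
squeeze_bottle [(0.93, [0.482, 0.258, 0.157])]
clogged_shaker [(0.66, [0.544, 0.328, 0.085])]
tub [(0.68, [0.496, -0.086, 0.074])]
```

View pics/scene0.png

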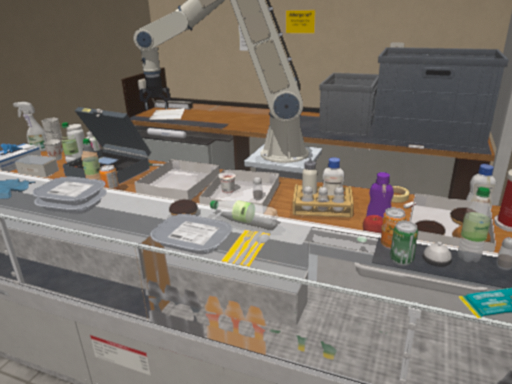

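View pics/top0.png

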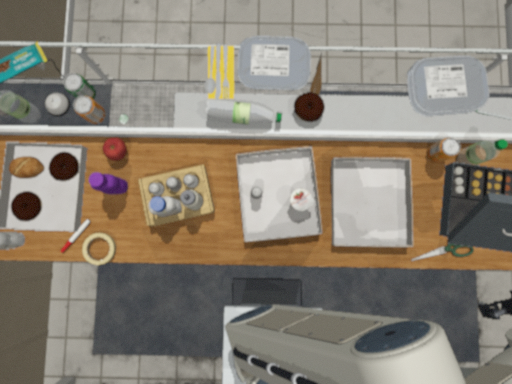

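The top view shows the caddy at (176,196). In it are the blue-capped sauce bottle (164,205), the squeeze bottle (190,199) and the back row at (156,187), (173,184) and (190,180). The stock tray (278,195) holds the spare (257,191) and the tub (300,199), and the aside tray (372,203) is empty. There are two bottles of the sauce shape: purple (108,184) and white/blue (164,205). The one in the caddy fits the description. I'll crop to confirm and fit the poses.

```bash
python3 - <<'E'
from h import *
np.set_printoptions(precision=4,suppress=True)
im=cv2.imread('pics/top0.png'); W=np.load('top0.npy')
cv2.imwrite('pics/crop0.png',cv2.resize(im[130:260,85:425],None,fx=2.3,fy=2.3,interpolation=cv2.INTER_CUBIC))
p=cams.camera_params('top'); print(p['fx'],p['fy'])
# blobs by height in the caddy region
def blobs(x0,x1,y0,y1,z0,z1,mn=6):
    m=((W[...,0]>x0)&(W[...,0]<x1)&(W[...,1]>y0)&(W[...,1]<y1)&(W[...,2]>z0)&(W[...,2]<z1)).astype(np.uint8)
    n,l,st,c=cv2.connectedComponentsWithStats(m)
    for i in range(1,n):
        if st[i,4]>=mn:
            q=W[l==i]; r=cv2.minAreaRect((q[:,:2]*1000).astype(np.float32)); print((z0,z1),'px',c[i].round(),'n',st[i,4],'mean',q.mean(0),'rect',np.round(r[0],1),np.round(r[1],1),round(r[2],1))
R=(.38,.64,.18,.44)
for z in [(.16,.19),(.145,.165),(.085,.105),(.03,.065)]: blobs(*R,*z)
S=(.35,.68,-.18,.16)
for z in [(.08,.1),(.06,.08),(.04,.056),(-.004,.008)]: blobs(*S,*z)
S=(.3,.68,-.5,-.17)
for z in [(.04,.056),(-.004,.008)]: blobs(*S,*z)
# tall obstacles in x<0.75
m=(W[...,2]>.1)&(W[...,0]>.25)&(W[...,0]<.85)
n,l,st,c=cv2.connectedComponentsWithStats(m.astype(np.uint8))
for i in range(1,n):
    if st[i,4]>15: q=W[l==i]; print('tall',c[i].round(),q.min(0),q.max(0))
E
```

```text
407.4106699907565 407.4106699907565
(0.16, 0.19) px [187. 197.] n 176 mean [0.4896 0.2645 0.1689] rect [489.6 264.9] [42.5 41.8] 18.6
(0.16, 0.19) px [158. 204.] n 196 mean [0.4665 0.3481 0.1802] rect [466.6 349.8] [40.9 41. ] 88.5
(0.145, 0.165) px [191. 192.] n 6 mean [0.5064 0.255  0.1617] rect [507.1 254.3] [9.3 7.3] 4.7
(0.145, 0.165) px [165. 205.] n 37 mean [0.4671 0.3319 0.1529] rect [466.4 332.9] [18.4 40.9] 83.8
(0.085, 0.105) px [188. 180.] n 85 mean [0.5527 0.2762 0.093 ] rect [553.3 277.8] [32.7 29.4] 87.8
(0.085, 0.105) px [171. 182.] n 89 mean [0.5441 0.3301 0.0928] rect [544.6 331.5] [31.9 31.2] 46.5
(0.085, 0.105) px [154. 188.] n 87 mean [0.5245 0.3848 0.0933] rect [525.5 386.3] [32.2 30.1] 13.9
(0.085, 0.105) px [197. 205.] n 7 mean [0.4737 0.2441 0.0965] rect [473.3 244.5] [ 2.  19.9] 52.2
(0.085, 0.105) px [172. 212.] n 6 mean [0.4497 0.3247 0.0942] rect [450. 324.] [ 1.6 17.7] 33.7
(0.03, 0.065) px [177. 194.] n 1902 mean [0.511  0.3181 0.0506] rect [508.5 323.3] [157.6 219.6] 13.5
(0.08, 0.1) px [256. 191.] n 81 mean [0.5193 0.0612 0.0873] rect [519.8  61.9] [2
[... 2696 characters left out ...]
42 0.7792 0.1002] [0.798  0.8323 0.2474]
tall [450. 100.] [ 0.7772 -0.6725  0.1019] [ 0.85   -0.4305  0.1195]
tall [235. 110.] [0.7458 0.0343 0.1   ] [0.8112 0.2293 0.1184]
tall [449. 147.] [ 0.6368 -0.5721  0.1001] [ 0.698  -0.5114  0.1175]
tall [487. 149.] [ 0.6212 -0.6659  0.1002] [ 0.6837 -0.605   0.2261]
tall [103. 182.] [0.5107 0.4947 0.1003] [0.5606 0.5715 0.1803]
tall [190. 198.] [0.4629 0.2375 0.1005] [0.5162 0.289  0.1861]
tall [487. 222.] [ 0.3574 -0.7198  0.1   ] [ 0.5036 -0.5406  0.2936]
tall [162. 205.] [0.4403 0.3096 0.1023] [0.4938 0.388  0.1877]
tall [  3. 239.] [0.3313 0.8275 0.1   ] [0.3773 0.846  0.1285]
tall [411. 332.] [ 0.25   -0.1754  0.688 ] [ 0.2681 -0.1045  0.887 ]
```

View pics/crop0.png

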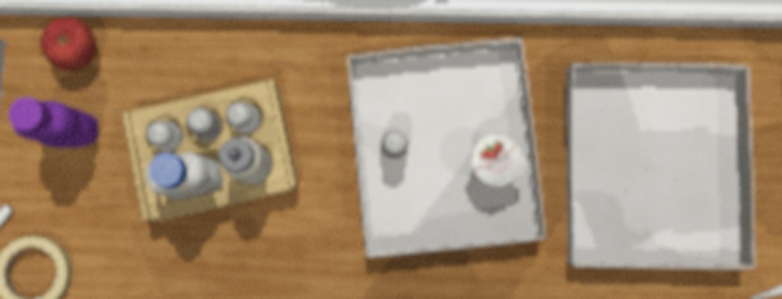

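Confirmed in the crop: the sauce bottle with the blue cap is at (168,172), the squeeze bottle at (243,160), the clogged middle shaker at (204,122), the spare at (395,143) and the tub at (497,160). The caddy yaw is about 13.7°. I'm moving toward the caddy and will refine there with the wrist camera.

>>> {"api": "arm_command", "payload": {"commands": [[1,[0,0,-40],0],[1,[45,-25,-80],-0.12],[1,[379,-213,-170],-0.99],[1,[379,-213,-170],-0.99],[1,[379,-213,-170],-0.99],[1,[379,-213,-170],-0.99],[1,[379,-213,-170],-0.99],[1,[379,-213,-170],-0.99]]}}

```text
time: 1.47
tool_pos: [0.3993, -0.3714, 0.3605]
orientation: [[0.325, 0.946, 0.0], [0.946, -0.325, -0.0], [-0.0, 0.001, -1.0]]
wrist_force: [0.4, -0.8, 0.1]
gripper_width: 0.999
finger_force: 0.0
```

```bash
cat > t.py <<'E'
import sys
from h import *
a=[float(x) for x in sys.argv[1:]]
s=env.observe(); R=np.array(s['orientation']); d=np.array(a[:3])-s['tool_pos']
print('t',round(s['time'],2),'pos',np.round(s['tool_pos'],4),'delta mm',np.round(R.T@d*1000,1))
ya=np.degrees(np.arctan2(R[1,1],R[0,1])); print('y-angle',round(ya,2),'tool yaw to 13.7 rad',round(-np.radians(13.7-ya),4),'z',np.round(R[:,2],3),'q',np.round(s['joint_positions'],1))
E
python3 t.py .5 .2 .40
```

```text
t 1.47 pos [ 0.3993 -0.3714  0.3605] delta mm [573.1 -90.5 -39.7]
y-angle -18.97 tool yaw to 13.7 rad -0.5702 z [ 0. -0. -1.] q [-43.1   7.3  94.    0.   78.7 -24.1]
```

>>> {"api": "arm_command", "payload": {"commands": [[1,[573,-90,-40],-0.57],[1,[573,-90,-40],-0.57],[1,[573,-90,-40],-0.57],[1,[573,-90,-40],-0.57],[1,[573,-90,-40],-0.57],[1,[573,-90,-40],-0.57],[1,[573,-90,-40],-0.57],[1,[573,-90,-40],-0.57]]}}

```text
time: 2.13
tool_pos: [0.4582, -0.0439, 0.3832]
orientation: [[-0.231, 0.973, 0.001], [0.973, 0.231, -0.0], [-0.0, 0.001, -1.0]]
wrist_force: [0.4, -0.4, 0.7]
gripper_width: 1.002
finger_force: 0.0
```

```bash
python3 t.py .44 .32 .40
```

```text
t 2.13 pos [ 0.4582 -0.0439  0.3832] delta mm [358.3  66.3 -16.9]
y-angle 13.34 tool yaw to 13.7 rad -0.0063 z [ 0.001 -0.    -1.   ] q [ -5.7  -1.9 101.    0.   80.9 -19. ]
```

>>> {"api": "arm_command", "payload": {"commands": [[1,[358,66,-17],-0.006],[1,[358,66,-17],-0.006],[1,[358,66,-17],-0.006],[1,[358,66,-17],-0.006],[1,[358,66,-17],-0.006],[1,[358,66,-17],-0.006],[1,[358,66,-17],-0.006],[1,[358,66,-17],-0.006]]}}

```text
time: 2.8
tool_pos: [0.4408, 0.2887, 0.3986]
orientation: [[-0.237, 0.972, 0.001], [0.972, 0.237, 0.0], [0.0, 0.001, -1.0]]
wrist_force: [0.7, 0.2, -0.2]
gripper_width: 1.0
finger_force: 0.0
```

```bash
cat > w.py <<'E'
import sys
from h import *
np.set_printoptions(precision=4,suppress=True)
n=sys.argv[1]; im,d,W=cloud('wrist'); cv2.imwrite(f'pics/{n}.png',im); np.save(f'{n}.npy',W)
def blobs(z0,z1,mn=60):
    m=((W[...,2]>z0)&(W[...,2]<z1)&(d>.09)).astype(np.uint8)
    k,l,st,c=cv2.connectedComponentsWithStats(m)
    for i in range(1,k):
        if st[i,4]>=mn:
            q=W[l==i]; r=cv2.minAreaRect((q[:,:2]*1000).astype(np.float32)); o=cv2.minEnclosingCircle((q[:,:2]*1000).astype(np.float32)); print((z0,z1),'px',c[i].round(),'n',st[i,4],'z',q[:,2].mean(),'rect',np.round(r[0],1),np.round(r[1],1),round(r[2],1),'circ',np.round(o[0],1),round(o[1],1))
for a in sys.argv[2:]: blobs(*[float(x) for x in a.split(',')])
E
python3 t.py .44 .32 .40; python3 w.py w1 .178,.19 .16,.178 .15,.17 .09,.105 .052,.064 .044,.064
```

```text
t 2.8 pos [0.4408 0.2887 0.3986] delta mm [30.6  6.6 -1.4]
y-angle 13.71 tool yaw to 13.7 rad 0.0002 z [ 0.001  0.    -1.   ] q [33.1  4.4 92.7 -0.  82.9 19.4]
(0.178, 0.19) px [285. 115.] n 1087 z 0.18252550098919948 rect [467.3 357.1] [41.5 40.3] 14.2 circ [467.2 356.7] 21.3
(0.16, 0.178) px [273. 104.] n 74 z 0.16932579433184153 rect [453.2 364.3] [39.3 12.4] 62.1 circ [458.5 361.5] 19.6
(0.16, 0.178) px [282. 184.] n 822 z 0.16754360425427556 rect [489.7 272. ] [43.2 43. ] 4.7 circ [490.  271.7] 22.2
(0.15, 0.17) px [282. 183.] n 820 z 0.16621600057976704 rect [489.6 271.8] [43.1 43.3] 25.5 circ [490.  271.8] 22.3
(0.09, 0.105) px [324.  95.] n 364 z 0.09479237261363854 rect [524.5 392.2] [29.5 28.5] 57.9 circ [524.3 392.3] 15.1
(0.09, 0.105) px [325. 136.] n 312 z 0.09444593656315696 rect [543.2 337.3] [28.6 28.4] 72.3 circ [543.7 337.8] 15.0
(0.09, 0.105) px [274. 156.] n 73 z 0.0980506745032271 rect [480.3 289.5] [49.  14.6] 29.1 circ [483.8 283.1] 24.5
(0.09, 0.105) px [319. 172.] n 280 z 0.0943684892026482 rect [553.3 284.2] [28.3 27.9] 1.5 circ [553.4 284.4] 15.1
(0.09, 0.1
[... 3181 characters left out ...]
4) px [448. 303.] n 90 z 0.04956108921917829 rect [890.   77.7] [79.2 19.3] 69.5 circ [899.   74.3] 39.6
(0.044, 0.064) px [234. 319.] n 165 z 0.05318655960410304 rect [494.6 -54.4] [56.3 22.6] 11.9 circ [496.8 -64.9] 28.1
(0.044, 0.064) px [314. 343.] n 79 z 0.04663813946066478 rect [669.6 -65.7] [95.6 18.3] 84.5 circ [660.5 -64.9] 47.8
(0.044, 0.064) px [198. 346.] n 98 z 0.04680360741208996 rect [ 438.3 -138.9] [85.3  5. ] 6.1 circ [ 438.2 -138. ] 42.6
(0.044, 0.064) px [255. 351.] n 70 z 0.04657802432182836 rect [ 552.6 -125.9] [86.1  5.3] 9.2 circ [ 552.6 -125.6] 43.1
(0.044, 0.064) px [177. 359.] n 63 z 0.046785388501862535 rect [ 401.7 -184.4] [65.9  4.9] 2.5 circ [ 401.7 -184.1] 33.0
```

View pics/w1.png

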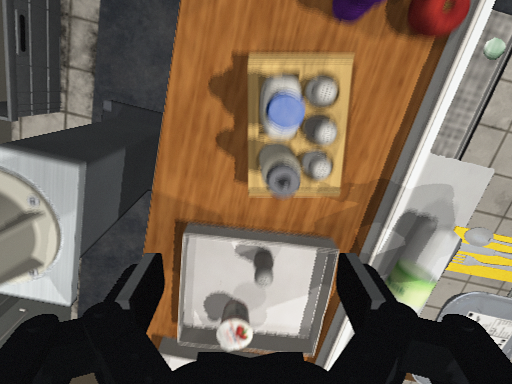

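The wrist view shows the caddy at (300,125), the blue cap at (285,112), the squeeze nozzle at (282,182) and the clogged shaker at (322,130). The arm was still moving, so the pose lagged; I'll retake it at rest.

```bash
sed -i "s/im,d=cams.capture(name); p=cams.camera_params(name)/p=cams.camera_params(name); im,d=cams.capture(name)/" h.py
python3 w.py w1b .178,.19 > /dev/null; python3 w.py w2 .178,.19 .15,.17 .09,.105,200 .044,.064,600 ; python3 t.py .467 .351 .30
```

```text
(0.178, 0.19) px [284. 118.] n 1074 z 0.1823011096782766 rect [467.6 349.5] [41.1 41.9] 61.0 circ [467.8 349.3] 21.2
(0.15, 0.17) px [281. 185.] n 815 z 0.16633162921654662 rect [490.1 264.3] [43.7 43.2] 3.1 circ [490.3 264. ] 22.4
(0.09, 0.105) px [324.  98.] n 358 z 0.09449757774401098 rect [525.3 384.1] [28.9 29.2] 44.4 circ [525.6 384. ] 15.2
(0.09, 0.105) px [324. 139.] n 307 z 0.09428435579326931 rect [544.2 329.5] [28.  28.2] 60.8 circ [544.3 330. ] 14.9
(0.09, 0.105) px [319. 175.] n 280 z 0.09455262579863005 rect [553.3 276.7] [29.3 28.7] 15.1 circ [553.7 276.5] 15.5
(0.09, 0.105) px [420. 262.] n 1116 z 0.09860462386409213 rect [763.8 169.1] [142.3  51.1] 62.5 circ [778.5 161.5] 71.6
(0.044, 0.064) px [428.  24.] n 880 z 0.056077007764008535 rect [657.6 520.5] [70.4 48.9] 1.8 circ [656.7 528.2] 36.0
(0.044, 0.064) px [299. 122.] n 6422 z 0.05094392380661571 rect [508.9 321.6] [155.4 216.5] 13.8 circ [508.6 320.8] 132.3
(0.044, 0.064) px [482. 257.] n 2610 z 0.04708774795135791 rect [913.4 191.6] [158.2  97.6] 1.4 circ [913.9 185.8] 89.2
(0.044, 0.064) px [252. 287.] n 916 z 0.048056133693364436 rect [520.  -11.9] [288. 253.] 6.8 circ [519.1 -11.2] 188.8
t 2.95 pos [0.4409 0.2892 0.3979] delta mm [53.6 40.2 97.9]
y-angle 13.93 tool yaw to 13.7 rad 0.0041 z [-0.  0. -1.] q [33.1  4.5 92.7  0.  82.8 19.2]
```

>>> {"api": "arm_command", "payload": {"commands": [[1,[52,40,20],0.003],[1,[52,40,20],0.003],[1,[52,40,60],0.003],[1,[52,40,100],0.003],[1,[52,40,140],0.003],[1,[52,40,180],0.003],[1,[52,40,215],0.003],[1,[52,40,215],0.003]]}}

```text
time: 3.62
tool_pos: [0.4648, 0.3427, 0.1767]
orientation: [[-0.233, 0.972, -0.009], [0.973, 0.233, -0.007], [-0.005, -0.01, -1.0]]
wrist_force: [-2.2, -0.7, -1.0]
gripper_width: 0.998
finger_force: 0.0
```

```bash
python3 t.py .4676 .3495 .149;python3 - <<'E'
from h import *
im,d,W=cloud('wrist'); cv2.imwrite('pics/w3.png',im)
E
```

```text
t 3.62 pos [0.4648 0.3427 0.1767] delta mm [ 6.1  4.6 27.6]
y-angle 13.46 tool yaw to 13.7 rad -0.0042 z [-0.009 -0.007 -1.   ] q [ 36.3  19.7 102.   -0.   58.9  22.8]
```

View pics/w3.png

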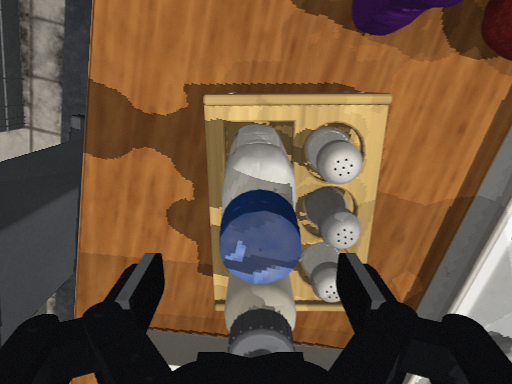

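The blue cap (260,235) lies centred between the fingers. Going down and gripping.

>>> {"api": "arm_command", "payload": {"commands": [[1,[0,0,33],0],[1,[0,0,33],0],[1,[0,0,33],0],[0,[0,0,33],0],[0,[0,0,33],0],[0,[0,0,33],0],[0,[0,0,33],0],[0,[0,0,33],0]], "newtons": 40}}

```text
time: 4.33
tool_pos: [0.4688, 0.3471, 0.1521]
orientation: [[-0.234, 0.972, 0.002], [0.972, 0.234, 0.001], [0.001, 0.002, -1.0]]
wrist_force: [0.1, -0.8, 7.8]
gripper_width: 0.505
finger_force: 40.0
```

>>> {"api": "arm_command", "payload": {"commands": [[0,[0,0,-15],0],[0,[0,0,-45],0],[0,[0,0,-80],0],[0,[0,0,-115],0],[0,[0,0,-150],0],[0,[0,0,-185],0],[0,[0,0,-210],0],[0,[0,0,-210],0]]}}

```text
time: 5.0
tool_pos: [0.4697, 0.3479, 0.367]
orientation: [[-0.234, 0.972, 0.008], [0.972, 0.234, 0.006], [0.004, 0.009, -1.0]]
wrist_force: [0.5, 0.4, -2.6]
gripper_width: 0.504
finger_force: 42.1
```

```bash
python3 t.py .52 -.245 .36; python3 t.py .43 -.265 .36
```

```text
t 5.0 pos [0.4697 0.3479 0.367 ] delta mm [-588.2  -89.9    4. ]
y-angle 13.53 tool yaw to 13.7 rad -0.003 z [ 0.008  0.006 -1.   ] q [36.4 10.6 89.3 -0.  79.5 22.9]
t 5.0 pos [0.4697 0.3479 0.367 ] delta mm [-586.6 -182.     3.2]
y-angle 13.53 tool yaw to 13.7 rad -0.003 z [ 0.008  0.006 -1.   ] q [36.4 10.6 89.3 -0.  79.5 22.9]
```

>>> {"api": "arm_command", "payload": {"commands": [[0,[-20,-4,0],0],[0,[-50,-10,0],0],[0,[-90,-17,0],0],[0,[-130,-25,0],0],[0,[-170,-32,0],0],[0,[-210,-40,0],0],[0,[-250,-48,0],0],[0,[-290,-55,0],0]]}}

```text
time: 5.67
tool_pos: [0.4814, 0.0499, 0.3597]
orientation: [[-0.234, 0.972, -0.001], [0.972, 0.234, -0.0], [0.0, -0.001, -1.0]]
wrist_force: [0.9, -0.6, -2.5]
gripper_width: 0.508
finger_force: 41.8
```

>>> {"api": "arm_command", "payload": {"commands": [[0,[-40,-8,0],0],[0,[-80,-15,0],0],[0,[-120,-23,0],0],[0,[-160,-31,0],0],[0,[-200,-38,0],0],[0,[-240,-46,0],0],[0,[-280,-54,0],0],[0,[-305,-59,0],0]]}}

```text
time: 6.33
tool_pos: [0.4955, -0.262, 0.3594]
orientation: [[-0.232, 0.973, -0.001], [0.973, 0.232, -0.001], [-0.0, -0.001, -1.0]]
wrist_force: [0.2, 0.6, -3.3]
gripper_width: 0.507
finger_force: 41.8
```

```bash
python3 t.py .5 -.262 .148
```

```text
t 6.33 pos [ 0.4955 -0.262   0.3594] delta mm [ -1.    4.6 211.4]
y-angle 13.44 tool yaw to 13.7 rad -0.0045 z [-0.001 -0.001 -1.   ] q [-28.    8.8  92.4  -0.1  78.8 -41.4]
```

>>> {"api": "arm_command", "payload": {"commands": [[0,[0,0,20],0],[0,[0,0,55],0],[0,[0,0,95],0],[0,[0,0,135],0],[0,[0,0,170],0],[0,[0,0,195],0],[0,[0,0,205],0],[0,[0,0,205],0]]}}

```text
time: 7.0
tool_pos: [0.4945, -0.2575, 0.1525]
orientation: [[-0.234, 0.972, -0.005], [0.972, 0.234, 0.003], [0.004, -0.004, -1.0]]
wrist_force: [-0.1, 0.0, -2.0]
gripper_width: 0.506
finger_force: 41.7
```

>>> {"api": "arm_command", "payload": {"commands": [[0,[0,0,3],0],[0,[0,0,6],0],[0,[0,0,8],0],[0,[0,0,8],0]]}}

```text
time: 7.33
tool_pos: [0.4969, -0.2588, 0.1481]
orientation: [[-0.234, 0.972, 0.002], [0.972, 0.234, -0.001], [-0.001, 0.001, -1.0]]
wrist_force: [-0.0, -0.1, -2.9]
gripper_width: 0.507
finger_force: 41.8
```

>>> {"api": "arm_command", "payload": {"commands": [[0,[0,0,2],0],[0,[0,0,4],0],[0,[0,0,4],0]]}}

```text
time: 7.58
tool_pos: [0.4974, -0.2592, 0.1458]
orientation: [[-0.234, 0.972, 0.002], [0.972, 0.234, -0.002], [-0.002, 0.002, -1.0]]
wrist_force: [-4.9, 2.0, 18.7]
gripper_width: 0.503
finger_force: 43.9
```

>>> {"api": "arm_command", "payload": {"commands": [[0,[0,0,-2],0],[0.8,[0,0,-2],0],[1,[0,0,-2],0],[1,[0,0,-2],0],[1,[0,0,-2],0],[1,[0,0,-40],0],[1,[0,0,-80],0],[1,[0,0,-120],0]]}}

```text
time: 8.25
tool_pos: [0.4957, -0.2582, 0.2638]
orientation: [[-0.234, 0.972, -0.002], [0.972, 0.234, 0.001], [0.002, -0.002, -1.0]]
wrist_force: [0.3, 0.0, -0.6]
gripper_width: 1.001
finger_force: 0.0
```

```bash
python3 t.py .490 .264 .27
```

```text
t 8.25 pos [ 0.4957 -0.2582  0.2638] delta mm [509.1 116.6  -5.6]
y-angle 13.52 tool yaw to 13.7 rad -0.0031 z [-0.002  0.001 -1.   ] q [-27.7  12.7  99.6   0.   67.8 -41.2]
```

>>> {"api": "arm_command", "payload": {"commands": [[1,[509,117,0],-0.003],[1,[509,117,0],-0.003],[1,[509,117,0],-0.003],[1,[509,117,0],-0.003],[1,[509,117,0],-0.003],[1,[509,117,0],-0.003],[1,[509,117,0],-0.003],[1,[509,117,0],-0.003]]}}

```text
time: 8.92
tool_pos: [0.4925, 0.0767, 0.2633]
orientation: [[-0.237, 0.972, 0.0], [0.972, 0.237, 0.0], [-0.0, 0.0, -1.0]]
wrist_force: [1.6, -0.3, 0.0]
gripper_width: 1.0
finger_force: 0.0
```

>>> {"api": "arm_command", "payload": {"commands": [[1,[187,43,0],0],[1,[187,43,0],0],[1,[187,43,0],0],[1,[187,43,0],0],[1,[187,43,0],0],[1,[187,43,0],0],[1,[187,43,0],0]]}}

```text
time: 9.5
tool_pos: [0.4901, 0.2678, 0.2627]
orientation: [[-0.239, 0.971, -0.001], [0.971, 0.239, -0.001], [-0.0, -0.001, -1.0]]
wrist_force: [-0.2, -0.6, -1.1]
gripper_width: 0.998
finger_force: 0.0
```

```bash
python3 t.py .490 .264 .14;python3 w.py w4 .15,.175,100
```

```text
t 9.5 pos [0.4901 0.2678 0.2627] delta mm [ -3.6  -0.9 122.7]
y-angle 13.85 tool yaw to 13.7 rad 0.0027 z [-0.001 -0.001 -1.   ] q [28.5 12.6 99.8 -0.  67.6 14.7]
(0.15, 0.175) px [249. 193.] n 2000 z 0.16670514869229405 rect [490.8 264.4] [44.4 43.6] 5.6 circ [490.8 263.9] 22.8
```

>>> {"api": "arm_command", "payload": {"commands": [[1,[-3.5,0,35],0],[1,[-3.5,0,75],0],[1,[-3.5,0,110],0],[1,[-3.5,0,124],0],[1,[-3.5,0,124],0],[1,[-3.5,0,124],0],[0,[-3.5,0,124],0],[0,[-3.5,0,124],0]]}}

```text
time: 10.22
tool_pos: [0.4926, 0.2633, 0.1411]
orientation: [[-0.236, 0.972, 0.003], [0.972, 0.236, 0.001], [0.001, 0.003, -1.0]]
wrist_force: [-0.2, 0.4, -0.3]
gripper_width: 0.748
finger_force: 0.0
```

>>> {"api": "arm_command", "payload": {"commands": [[0,[0,0,0],0],[0,[0,0,0],0],[0,[0,0,0],0],[0,[0,0,0],0]]}}

```text
time: 10.55
tool_pos: [0.4921, 0.2637, 0.1409]
orientation: [[-0.237, 0.972, 0.002], [0.972, 0.237, 0.001], [0.001, 0.002, -1.0]]
wrist_force: [-1.4, -2.0, 8.4]
gripper_width: 0.5
finger_force: 40.0
```

>>> {"api": "arm_command", "payload": {"commands": [[0,[0,0,-15],0],[0,[0,0,-45],0],[0,[0,0,-80],0],[0,[0,0,-115],0],[0,[0,0,-150],0],[0,[0,0,-185],0],[0,[0,0,-210],0],[0,[0,0,-210],0]]}}

```text
time: 11.22
tool_pos: [0.4933, 0.2643, 0.3558]
orientation: [[-0.237, 0.972, 0.009], [0.972, 0.237, 0.005], [0.002, 0.009, -1.0]]
wrist_force: [1.0, 0.9, -2.0]
gripper_width: 0.498
finger_force: 41.8
```

```bash
python3 t.py .5 -.38 .35
```

```text
t 11.22 pos [0.4933 0.2643 0.3558] delta mm [-627.6 -146.2    2.9]
y-angle 13.7 tool yaw to 13.7 rad 0.0 z [ 0.009  0.005 -1.   ] q [28.   8.5 93.2 -0.  77.8 14.3]
```

>>> {"api": "arm_command", "payload": {"commands": [[0,[-20,-5,0],0],[0,[-55,-13,0],0],[0,[-95,-22,0],0],[0,[-135,-31,0],0],[0,[-175,-41,0],0],[0,[-215,-50,0],0],[0,[-255,-59,0],0],[0,[-295,-69,0],0]]}}

```text
time: 11.88
tool_pos: [0.4933, -0.0415, 0.3487]
orientation: [[-0.237, 0.971, -0.0], [0.971, 0.237, 0.0], [0.0, -0.0, -1.0]]
wrist_force: [1.2, 0.9, -3.3]
gripper_width: 0.502
finger_force: 41.7
```

>>> {"api": "arm_command", "payload": {"commands": [[0,[-40,-9,0],0],[0,[-80,-19,0],0],[0,[-120,-28,0],0],[0,[-160,-37,0],0],[0,[-200,-46,0],0],[0,[-240,-56,0],0],[0,[-280,-65,0],0],[0,[-315,-73,0],0]]}}

```text
time: 12.55
tool_pos: [0.4969, -0.3654, 0.3484]
orientation: [[-0.236, 0.972, -0.001], [0.972, 0.236, 0.0], [0.0, -0.001, -1.0]]
wrist_force: [0.3, 0.7, -3.2]
gripper_width: 0.497
finger_force: 41.7
```

>>> {"api": "arm_command", "payload": {"commands": [[0,[-15,-3,0],0],[0,[-17,-4,10],0],[0,[-17,-4,40],0],[0,[-17,-4,80],0],[0,[-17,-4,120],0],[0,[-17,-4,160],0],[0,[-17,-4,185],0],[0,[-17,-4,200],0]]}}

```text
time: 13.22
tool_pos: [0.4956, -0.3771, 0.1444]
orientation: [[-0.237, 0.971, -0.005], [0.971, 0.238, 0.004], [0.006, -0.004, -1.0]]
wrist_force: [-1.4, 0.2, -2.1]
gripper_width: 0.499
finger_force: 41.8
```

>>> {"api": "arm_command", "payload": {"commands": [[0,[0,0,4],0],[0,[0,0,8],0],[0,[0,0,11],0],[0,[0,0,13],0],[0,[0,0,13],0]]}}

```text
time: 13.63
tool_pos: [0.4984, -0.3806, 0.137]
orientation: [[-0.237, 0.972, 0.001], [0.972, 0.237, -0.001], [-0.001, 0.001, -1.0]]
wrist_force: [-0.1, 0.3, -2.1]
gripper_width: 0.497
finger_force: 41.7
```

>>> {"api": "arm_command", "payload": {"commands": [[0,[0,0,1.5],0],[0,[0,0,2.5],0],[0,[0,0,2.5],0],[1,[0,0,2],0],[1,[0,0,1],0],[1,[0,0,1],0],[1,[0,0,0],0],[1,[0,0,-40],0]]}}

```text
time: 14.3
tool_pos: [0.4944, -0.3778, 0.1699]
orientation: [[-0.237, 0.972, -0.009], [0.972, 0.237, 0.007], [0.009, -0.007, -1.0]]
wrist_force: [-0.2, 1.1, -0.5]
gripper_width: 0.999
finger_force: 0.0
```

>>> {"api": "arm_command", "payload": {"commands": [[1,[0,0,-40],0],[1,[0,0,-80],0],[1,[0,0,-110],0],[1,[0,0,-110],0]]}}

```text
time: 14.63
tool_pos: [0.5005, -0.3824, 0.2938]
orientation: [[-0.237, 0.972, 0.009], [0.972, 0.237, -0.007], [-0.008, 0.007, -1.0]]
wrist_force: [0.9, -0.1, 0.5]
gripper_width: 1.006
finger_force: 0.0
```

```bash
python3 t.py .52 -.25 .27; python3 t.py .5445 .3298 .27; python3 - <<'E'
from h import *
im,d,W=cloud('top'); cv2.imwrite('pics/top1.png',cv2.resize(im[130:290,100:440],None,fx=2.3,fy=2.3))
E
```

```text
t 14.63 pos [ 0.5005 -0.3824  0.2938] delta mm [124.3  50.2  23.1]
y-angle 13.7 tool yaw to 13.7 rad -0.0 z [ 0.009 -0.007 -1.   ] q [-37.5  17.4  89.5   0.   72.5 -51.2]
t 14.63 pos [ 0.5005 -0.3824  0.2938] delta mm [681.7 211.3  19.5]
y-angle 13.7 tool yaw to 13.7 rad -0.0 z [ 0.009 -0.007 -1.   ] q [-37.5  17.4  89.5   0.   72.5 -51.2]
```

View pics/top1.png

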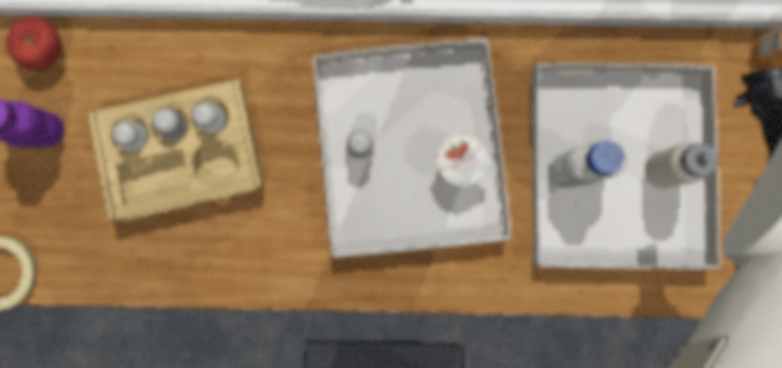

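Both bottles stand upright in the aside tray: blue cap (606,157), nozzle (698,160). Next is the clogged shaker.

>>> {"api": "arm_command", "payload": {"commands": [[1,[681,211,0],0],[1,[681,211,0],0],[1,[681,211,0],0],[1,[681,211,0],0],[1,[681,211,0],0],[1,[681,211,0],0],[1,[681,211,0],0],[1,[681,211,0],0]]}}

```text
time: 15.35
tool_pos: [0.5174, -0.0458, 0.2851]
orientation: [[-0.237, 0.972, -0.002], [0.972, 0.237, 0.0], [0.001, -0.001, -1.0]]
wrist_force: [0.3, 0.4, 0.1]
gripper_width: 0.998
finger_force: 0.0
```

```bash
python3 t.py .5445 .3298 .22; python3 w.py w5 .08,.1,60
```

```text
t 15.35 pos [ 0.5174 -0.0458  0.2851] delta mm [358.5 115.2  65.1]
y-angle 13.68 tool yaw to 13.7 rad -0.0003 z [-0.002  0.    -1.   ] q [ -5.2   7.9 102.7   0.   69.5 -18.9]
(0.08, 0.1) px [486. 115.] n 2734 z 0.09119076025325734 rect [757.6  75.1] [ 44.3 134.5] 14.8 circ [761.5  76.1] 67.3
(0.08, 0.1) px [277.  69.] n 825 z 0.08684766865768796 rect [520.9  59.3] [32.2 33. ] 34.3 circ [520.7  59.4] 16.9
(0.08, 0.1) px [460. 181.] n 427 z 0.08898287837657723 rect [762.6  -7.7] [19.2 30.6] 83.9 circ [763.   -4.7] 16.5
(0.08, 0.1) px [453. 258.] n 2809 z 0.08392588091530918 rect [ 805.4 -107.6] [88.1 84.2] 65.1 circ [ 804.7 -108.2] 44.9
(0.08, 0.1) px [203. 290.] n 284 z 0.09021124295775544 rect [ 502.8 -234.9] [31.8 63.7] 63.2 circ [ 499.3 -242.7] 32.3
```

>>> {"api": "arm_command", "payload": {"commands": [[1,[354,113,0],0],[1,[354,113,0],0],[1,[354,113,0],0],[1,[354,113,0],0],[1,[354,113,0],0],[1,[354,113,0],0],[1,[354,113,0],0],[1,[354,113,0],0]]}}

```text
time: 16.07
tool_pos: [0.5409, 0.2865, 0.2849]
orientation: [[-0.237, 0.972, -0.002], [0.972, 0.237, -0.001], [-0.0, -0.002, -1.0]]
wrist_force: [-0.2, -0.4, 0.2]
gripper_width: 1.002
finger_force: 0.0
```

>>> {"api": "arm_command", "payload": {"commands": [[0.7,[38,12,40],0],[0.7,[38,12,60],0],[0.7,[38,12,60],0],[0.7,[38,12,60],0]]}}

```text
time: 16.4
tool_pos: [0.5426, 0.3239, 0.2235]
orientation: [[-0.238, 0.971, -0.005], [0.971, 0.238, -0.003], [-0.002, -0.006, -1.0]]
wrist_force: [0.4, 0.5, -0.1]
gripper_width: 0.701
finger_force: 0.0
```

```bash
python3 w.py w6 .08,.1,60 .044,.064,2000; python3 t.py .5445 .3298 .068
```

```text
(0.08, 0.1) px [248. 111.] n 1187 z 0.09301579949644795 rect [525.9 384.7] [33.1 33.7] 14.2 circ [525.7 384.6] 17.1
(0.08, 0.1) px [255. 173.] n 998 z 0.09245963829497676 rect [545.2 330.1] [33.4 33.5] 59.4 circ [545.2 330.1] 17.0
(0.08, 0.1) px [250. 224.] n 875 z 0.09233583974459343 rect [554.2 277.2] [33.4 32.5] 13.9 circ [554.2 276.3] 17.2
(0.08, 0.1) px [445. 313.] n 312 z 0.09206622116270027 rect [789.4 227.2] [ 8.2 51.5] 82.5 circ [789.2 226.1] 25.8
(0.08, 0.1) px [376. 373.] n 480 z 0.08971715134869097 rect [748.8 118.4] [49.5 11.6] 84.9 circ [745.4 118.7] 24.8
(0.044, 0.064) px [220. 147.] n 16401 z 0.05088625940378814 rect [508.4 321.5] [156.6 216.6] 13.8 circ [508.4 321.4] 132.3
(0.044, 0.064) px [487. 326.] n 2902 z 0.04738492413210769 rect [894.8 186.3] [ 65.2 138.3] 36.1 circ [894.3 185.8] 72.9
t 16.45 pos [0.5438 0.3238 0.2255] delta mm [  5.9   2.4 157.5]
y-angle 13.72 tool yaw to 13.7 rad 0.0003 z [-0.002 -0.002 -1.   ] q [30.6 21.3 92.8 -0.  66.1 16.9]
```

View pics/w6.png

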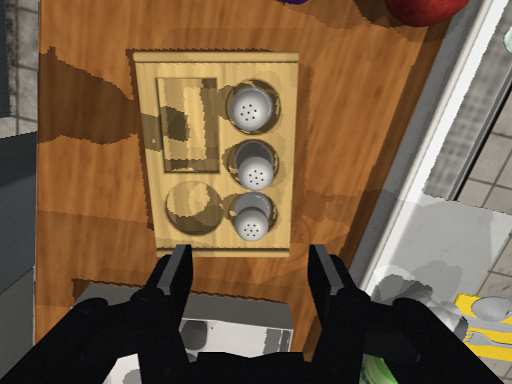

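Middle shaker (256,172) has dark filling and clear space on both sides of its cap. Descending at 70% opening.

>>> {"api": "arm_command", "payload": {"commands": [[0.7,[6,3,0],0],[0.7,[6,3,30],0],[0.7,[6,3,65],0],[0.7,[6,3,100],0],[0.7,[6,3,130],0],[0.7,[6,3,150],0],[0.7,[6,3,157],0],[0.7,[6,3,157],0]]}}

```text
time: 17.12
tool_pos: [0.5461, 0.3303, 0.069]
orientation: [[-0.236, 0.972, -0.001], [0.972, 0.236, -0.0], [-0.0, -0.001, -1.0]]
wrist_force: [-1.0, 0.3, -0.0]
gripper_width: 0.699
finger_force: 0.0
```

>>> {"api": "arm_command", "payload": {"commands": [[0.7,[0,0,0],0],[0,[0,0,0],0],[0,[0,0,0],0],[0,[0,0,0],0],[0,[0,0,0],0],[0,[0,0,0],0]], "newtons": 30}}

```text
time: 17.62
tool_pos: [0.5468, 0.3317, 0.0714]
orientation: [[-0.237, 0.972, 0.002], [0.972, 0.237, 0.002], [0.001, 0.003, -1.0]]
wrist_force: [-1.9, -0.1, 8.0]
gripper_width: 0.38
finger_force: 29.1
```

>>> {"api": "arm_command", "payload": {"commands": [[0,[0,0,-15],0],[0,[0,0,-45],0],[0,[0,0,-80],0],[0,[0,0,-115],0],[0,[0,0,-140],0],[0,[0,0,-150],0],[0,[0,0,-150],0],[0,[0,0,-150],0]]}}

```text
time: 18.28
tool_pos: [0.5456, 0.3309, 0.219]
orientation: [[-0.237, 0.972, 0.0], [0.972, 0.237, 0.0], [0.0, 0.0, -1.0]]
wrist_force: [-0.2, -0.1, -1.7]
gripper_width: 0.378
finger_force: 30.3
```

```bash
python3 t.py .43 .03 .22
```

```text
t 18.28 pos [0.5456 0.3309 0.219 ] delta mm [-264.9 -183.6   -1.1]
y-angle 13.7 tool yaw to 13.7 rad -0.0 z [ 0.  0. -1.] q [31.1 22.  92.6 -0.  65.4 17.4]
```

>>> {"api": "arm_command", "payload": {"commands": [[0,[-20,-14,0],0],[0,[-50,-35,0],0],[0,[-83,-58,0],0],[0,[-116,-81,0],0],[0,[-150,-104,0],0],[0,[-183,-127,0],0],[0,[-216,-150,0],0],[0,[-248,-172,0],0]]}}

```text
time: 18.95
tool_pos: [0.4349, 0.0477, 0.2171]
orientation: [[-0.237, 0.971, -0.004], [0.971, 0.237, -0.001], [0.0, -0.004, -1.0]]
wrist_force: [0.6, -0.2, -0.4]
gripper_width: 0.377
finger_force: 30.3
```

>>> {"api": "arm_command", "payload": {"commands": [[0,[-17,-12,0],0],[0,[-17,-12,15],0],[0,[-17,-12,50],0],[0,[-17,-12,90],0],[0,[-17,-12,120],0],[0,[-17,-12,140],0],[0,[-17,-12,146],0],[0,[-17,-12,146],0]]}}

```text
time: 19.62
tool_pos: [0.4273, 0.0298, 0.0708]
orientation: [[-0.237, 0.972, -0.006], [0.972, 0.237, -0.0], [0.001, -0.006, -1.0]]
wrist_force: [-0.3, 0.6, -0.3]
gripper_width: 0.378
finger_force: 30.3
```

>>> {"api": "arm_command", "payload": {"commands": [[0,[0,0,2],0],[0,[0,0,4],0],[0,[0,0,5],0],[0,[0,0,5],0]]}}

```text
time: 19.95
tool_pos: [0.4304, 0.03, 0.0689]
orientation: [[-0.237, 0.972, 0.002], [0.972, 0.237, 0.0], [-0.0, 0.002, -1.0]]
wrist_force: [-0.0, 0.1, -0.7]
gripper_width: 0.374
finger_force: 30.3
```

>>> {"api": "arm_command", "payload": {"commands": [[0,[0,0,1.5],0],[0,[0,0,3],0],[0,[0,0,4],0],[0,[0,0,4],0]]}}

```text
time: 20.28
tool_pos: [0.4304, 0.03, 0.0651]
orientation: [[-0.237, 0.972, 0.001], [0.972, 0.237, 0.0], [-0.0, 0.001, -1.0]]
wrist_force: [-2.3, -0.7, 13.8]
gripper_width: 0.377
finger_force: 31.7
```

>>> {"api": "arm_command", "payload": {"commands": [[0,[0,0,-1.5],0],[0.7,[0,0,-1.5],0],[0.7,[0,0,-1.5],0],[0.7,[0,0,-1.5],0],[0.7,[0,0,-1.5],0],[0.7,[0,0,-35],0],[0.7,[0,0,-75],0],[0.7,[0,0,-115],0]]}}

```text
time: 20.95
tool_pos: [0.4287, 0.0299, 0.1798]
orientation: [[-0.237, 0.972, -0.003], [0.972, 0.237, -0.0], [0.001, -0.003, -1.0]]
wrist_force: [0.9, -0.0, 0.7]
gripper_width: 0.703
finger_force: 0.0
```

>>> {"api": "arm_command", "payload": {"commands": [[0.7,[0,0,-20],0],[0.7,[0,0,-20],0],[0.7,[0,0,-20],0]]}}

```text
time: 21.2
tool_pos: [0.4305, 0.03, 0.2002]
orientation: [[-0.237, 0.972, 0.003], [0.972, 0.237, 0.0], [-0.0, 0.003, -1.0]]
wrist_force: [-0.2, 0.2, 0.2]
gripper_width: 0.703
finger_force: 0.0
```

```bash
python3 w.py w7 .08,.1,60 .06,.08,500; python3 t.py .520 .061 .20
```

```text
(0.08, 0.1) px [355. 176.] n 1029 z 0.0869178989702357 rect [519.7  60.3] [32.5 31.5] 60.0 circ [520.4  59.7] 16.7
(0.08, 0.1) px [246. 185.] n 1009 z 0.08691609505938562 rect [427.9  28.8] [32.8 32.5] 59.2 circ [428.2  28.4] 16.9
(0.08, 0.1) px [506. 373.] n 222 z 0.08253747298600751 rect [ 767.3 -118.2] [11.3 33.1] 23.1 circ [ 769.7 -117.2] 16.8
(0.06, 0.08) px [283. 294.] n 2809 z 0.07155312848349829 rect [495.4 -85.9] [61.  74.2] 28.0 circ [496.3 -86.4] 40.4
(0.06, 0.08) px [498. 353.] n 841 z 0.07098788815649099 rect [ 761.7 -103.7] [54.2 16.7] 89.8 circ [ 768.  -103.7] 27.1
t 21.25 pos [0.4296 0.03   0.1989] delta mm [ 8.7 95.2 -1.1]
y-angle 13.69 tool yaw to 13.7 rad -0.0001 z [ 0.  0. -1.] q [  3.8   4.8 118.2   0.   57.   -9.9]
```

>>> {"api": "arm_command", "payload": {"commands": [[0.7,[8,40,0],0],[0.7,[8,80,0],0],[0.7,[8,96,0],0],[0.7,[8,96,20],0],[0.7,[8,96,55],0],[0.7,[8,96,95],0],[0.7,[8,96,125],0],[0.7,[8,96,135],0]]}}

```text
time: 21.92
tool_pos: [0.5166, 0.06, 0.0583]
orientation: [[-0.237, 0.972, -0.01], [0.972, 0.237, -0.001], [0.001, -0.01, -1.0]]
wrist_force: [-0.9, 0.4, 0.9]
gripper_width: 0.697
finger_force: 0.0
```

>>> {"api": "arm_command", "payload": {"commands": [[0.7,[0,0,0],0],[0.7,[0,0,0],0],[0,[0,0,0],0],[0,[0,0,0],0],[0,[0,0,0],0],[0,[0,0,0],0],[0,[0,0,0],0]]}}

```text
time: 22.5
tool_pos: [0.5226, 0.0606, 0.066]
orientation: [[-0.237, 0.972, 0.003], [0.972, 0.237, 0.0], [-0.0, 0.003, -1.0]]
wrist_force: [-1.2, -0.9, 8.0]
gripper_width: 0.376
finger_force: 29.6
```

>>> {"api": "arm_command", "payload": {"commands": [[0,[0,0,-15],0],[0,[0,0,-45],0],[0,[0,0,-80],0],[0,[0,0,-115],0],[0,[0,0,-145],0],[0,[0,0,-155],0],[0,[0,0,-155],0],[0,[0,0,-155],0]]}}

```text
time: 23.17
tool_pos: [0.521, 0.0605, 0.2192]
orientation: [[-0.237, 0.972, 0.001], [0.972, 0.237, 0.0], [-0.0, 0.001, -1.0]]
wrist_force: [0.5, -0.3, -1.1]
gripper_width: 0.371
finger_force: 30.4
```

```bash
python3 t.py .5438 .3308 .22
```

```text
t 23.17 pos [0.521  0.0605 0.2192] delta mm [257.3  86.2  -0.8]
y-angle 13.69 tool yaw to 13.7 rad -0.0001 z [ 0.001  0.    -1.   ] q [  6.5  12.  106.6   0.   61.4  -7.2]
```

>>> {"api": "arm_command", "payload": {"commands": [[0,[20,7,0],0],[0,[55,18,0],0],[0,[92,31,0],0],[0,[130,43,0],0],[0,[168,56,0],0],[0,[206,69,0],0],[0,[240,80,0],0],[0,[257.5,86,0],0]]}}

```text
time: 23.83
tool_pos: [0.5426, 0.3343, 0.2163]
orientation: [[-0.239, 0.971, -0.003], [0.971, 0.239, -0.001], [0.0, -0.003, -1.0]]
wrist_force: [0.1, 0.4, -0.2]
gripper_width: 0.376
finger_force: 30.4
```

>>> {"api": "arm_command", "payload": {"commands": [[0,[0,0,0],0],[0,[0,0,10],0],[0,[0,0,35],0],[0,[0,0,65],0],[0,[0,0,85],0],[0,[0,0,90],0],[0,[0,0,90],0],[0,[0,0,90],0]]}}

```text
time: 24.5
tool_pos: [0.544, 0.3301, 0.1292]
orientation: [[-0.236, 0.972, -0.0], [0.972, 0.236, -0.001], [-0.0, -0.001, -1.0]]
wrist_force: [0.5, 0.5, -0.8]
gripper_width: 0.373
finger_force: 30.4
```

```bash
python3 t.py .5436 .331 .0715
```

```text
t 24.5 pos [0.544  0.3301 0.1292] delta mm [ 1.  -0.1 57.7]
y-angle 13.64 tool yaw to 13.7 rad -0.001 z [-0.    -0.001 -1.   ] q [31.1 27.3 96.9 -0.  55.8 17.5]
```

Bottom is just above the board; inserting slowly.

>>> {"api": "arm_command", "payload": {"commands": [[0,[0.5,0,8],0],[0,[0.5,0,16],0],[0,[0.5,0,24],0],[0,[0.5,0,32],0],[0,[0.5,0,40],0],[0,[0.5,0,47],0],[0,[0.5,0,52],0],[0,[0.5,0,54],0]]}}

```text
time: 25.17
tool_pos: [0.5432, 0.3312, 0.074]
orientation: [[-0.237, 0.972, -0.001], [0.972, 0.237, -0.001], [-0.0, -0.001, -1.0]]
wrist_force: [0.6, 0.8, -1.6]
gripper_width: 0.375
finger_force: 30.4
```

>>> {"api": "arm_command", "payload": {"commands": [[0,[0,0,2],0],[0,[0,0,3.5],0],[0,[0,0,3.5],0]]}}

```text
time: 25.42
tool_pos: [0.5438, 0.3317, 0.0724]
orientation: [[-0.237, 0.972, 0.0], [0.972, 0.237, 0.0], [0.0, 0.0, -1.0]]
wrist_force: [-1.7, -0.8, 2.7]
gripper_width: 0.376
finger_force: 30.6
```

>>> {"api": "arm_command", "payload": {"commands": [[0,[0,0,0.5],0],[0.65,[0,0,0.5],0],[0.65,[0,0,0.5],0],[0.65,[0,0,0.5],0],[0.65,[0,0,0],0],[0.65,[0,0,-35],0],[0.65,[0,0,-75],0],[0.65,[0,0,-115],0]]}}

```text
time: 26.08
tool_pos: [0.543, 0.3311, 0.1872]
orientation: [[-0.237, 0.972, -0.002], [0.972, 0.237, -0.001], [-0.001, -0.002, -1.0]]
wrist_force: [1.6, 0.8, 0.7]
gripper_width: 0.652
finger_force: 0.0
```

>>> {"api": "arm_command", "payload": {"commands": [[1,[0,0,-40],0],[1,[0,0,-80],0],[1,[0,0,-90],0],[1,[0,0,-90],0]]}}

```text
time: 26.42
tool_pos: [0.5455, 0.3326, 0.2813]
orientation: [[-0.237, 0.972, 0.006], [0.972, 0.237, 0.004], [0.002, 0.007, -1.0]]
wrist_force: [0.1, 0.7, -0.1]
gripper_width: 1.0
finger_force: 0.0
```

```bash
python3 w.py w8 .08,.1,60; python3 t.py .498 -.3815 .28
```

```text
(0.08, 0.1) px [242. 115.] n 805 z 0.09300038342857896 rect [525.9 384.4] [32.5 33.9] 12.1 circ [525.7 384.5] 17.1
(0.08, 0.1) px [245. 165.] n 698 z 0.09251697435242048 rect [541.8 330.8] [33.7 33.3] 61.8 circ [541.8 330.5] 17.2
(0.08, 0.1) px [245. 210.] n 623 z 0.09253468500330683 rect [554.  276.8] [32.6 33.1] 14.1 circ [554.3 276.5] 17.3
(0.08, 0.1) px [403. 286.] n 361 z 0.09160478880898937 rect [786.  224.6] [56.5 17.1] 7.2 circ [786.5 220.5] 28.2
t 26.47 pos [0.5444 0.3319 0.2784] delta mm [-682.1 -213.9   -3. ]
y-angle 13.69 tool yaw to 13.7 rad -0.0001 z [ 0.003  0.002 -1.   ] q [31.2 19.  89.2  0.  71.6 17.5]
```

View pics/w8.png

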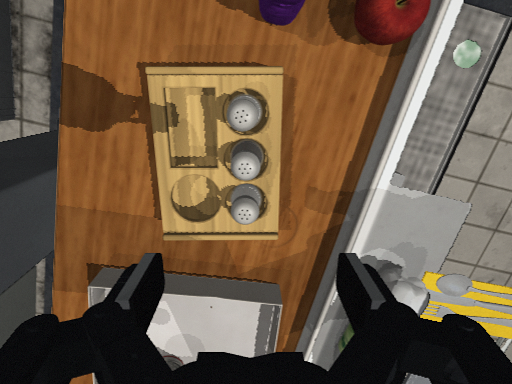

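The spare stands in the middle hole (245,160) and the neighbours are unmoved. Now fetching the squeeze bottle.

>>> {"api": "arm_command", "payload": {"commands": [[1,[-682,-214,0],0],[1,[-682,-214,0],0],[1,[-682,-214,0],0],[1,[-682,-214,0],0],[1,[-682,-214,0],0],[1,[-682,-214,0],0],[1,[-682,-214,0],0],[1,[-682,-214,0],0]]}}

```text
time: 27.13
tool_pos: [0.5204, -0.003, 0.2746]
orientation: [[-0.237, 0.972, -0.003], [0.972, 0.237, 0.0], [0.001, -0.003, -1.0]]
wrist_force: [0.4, -1.0, 0.3]
gripper_width: 0.999
finger_force: 0.0
```

>>> {"api": "arm_command", "payload": {"commands": [[1,[-364,-114,0],0],[1,[-364,-114,0],0],[1,[-364,-114,0],0],[1,[-364,-114,0],0],[1,[-364,-114,0],0],[1,[-364,-114,0],0],[1,[-364,-114,0],0],[1,[-364,-114,0],0]]}}

```text
time: 27.8
tool_pos: [0.499, -0.3353, 0.2743]
orientation: [[-0.236, 0.972, -0.003], [0.972, 0.237, 0.002], [0.003, -0.002, -1.0]]
wrist_force: [0.4, -0.6, -0.5]
gripper_width: 1.003
finger_force: 0.0
```

>>> {"api": "arm_command", "payload": {"commands": [[1,[-45,-14,0],0],[1,[-45,-14,0],0],[1,[-45,-14,0],0],[1,[-45,-14,0],0]]}}

```text
time: 28.13
tool_pos: [0.4967, -0.3802, 0.2746]
orientation: [[-0.236, 0.972, -0.003], [0.972, 0.236, 0.003], [0.003, -0.002, -1.0]]
wrist_force: [0.2, 0.3, 0.3]
gripper_width: 0.998
finger_force: 0.0
```

```bash
python3 w.py w9 .15,.166,60 .17,.18,60; python3 t.py .499 -.3815 .135
```

```text
(0.15, 0.166) px [272.  57.] n 163 z 0.1572656154656085 rect [ 491.5 -271. ] [14.3 41.2] 70.8 circ [ 493.7 -264.7] 20.6
(0.15, 0.166) px [250. 185.] n 1656 z 0.16095394145968497 rect [ 496.6 -380.2] [44.  43.2] 23.6 circ [ 496.8 -380.6] 22.3
(0.15, 0.166) px [157. 324.] n 154 z 0.15907937790261625 rect [ 438.2 -550.7] [ 3.1 16.6] 80.7 circ [ 438.2 -551. ] 8.3
(0.17, 0.18) px [290.  32.] n 3089 z 0.17605052630918352 rect [ 496.5 -256.7] [42.1 41.8] 62.6 circ [ 496.6 -256.8] 21.5
(0.17, 0.18) px [250. 191.] n 135 z 0.17544655471921985 rect [ 496.3 -379.5] [11.1  9.3] 13.8 circ [ 496.7 -380.2] 5.9
(0.17, 0.18) px [157. 337.] n 170 z 0.1750530530239594 rect [ 442.5 -551.2] [ 3.  24.6] 83.6 circ [ 442.5 -551.5] 12.3
t 28.18 pos [ 0.497  -0.3794  0.2751] delta mm [ -2.8   1.6 140.1]
y-angle 13.69 tool yaw to 13.7 rad -0.0002 z [-0.002  0.002 -1.   ] q [-37.5  18.2  90.7   0.   71.2 -51.2]
```

>>> {"api": "arm_command", "payload": {"commands": [[1,[-1.5,1,30],0],[1,[-1.5,1,65],0],[1,[-1.5,1,100],0],[1,[-1.5,1,130],0],[1,[-1.5,1,140],0],[1,[-1.5,1,140],0],[1,[-1.5,1,140],0],[0,[-1.5,1,140],0]], "newtons": 40}}

```text
time: 28.85
tool_pos: [0.5002, -0.3823, 0.1388]
orientation: [[-0.237, 0.971, 0.002], [0.971, 0.237, -0.002], [-0.002, 0.002, -1.0]]
wrist_force: [-0.1, -0.0, -0.5]
gripper_width: 0.883
finger_force: 0.0
```

>>> {"api": "arm_command", "payload": {"commands": [[0,[0,0,0],0],[0,[0,0,0],0],[0,[0,0,0],0],[0,[0,0,0],0],[0,[0,0,0],0]]}}

```text
time: 29.27
tool_pos: [0.4996, -0.3829, 0.1386]
orientation: [[-0.237, 0.972, 0.002], [0.972, 0.237, -0.002], [-0.002, 0.002, -1.0]]
wrist_force: [-1.3, 0.1, 6.3]
gripper_width: 0.497
finger_force: 40.1
```

>>> {"api": "arm_command", "payload": {"commands": [[0,[0,0,-15],0],[0,[0,0,-45],0],[0,[0,0,-80],0],[0,[0,0,-115],0],[0,[0,0,-150],0],[0,[0,0,-185],0],[0,[0,0,-215],0],[0,[0,0,-215],0]]}}

```text
time: 29.93
tool_pos: [0.5008, -0.3836, 0.3595]
orientation: [[-0.237, 0.972, 0.008], [0.972, 0.237, -0.007], [-0.008, 0.007, -1.0]]
wrist_force: [1.2, -1.2, -1.9]
gripper_width: 0.495
finger_force: 41.7
```

```bash
python3 t.py .492 .264 .35
```

```text
t 29.93 pos [ 0.5008 -0.3836  0.3595] delta mm [631.3 144.6   5.2]
y-angle 13.69 tool yaw to 13.7 rad -0.0002 z [ 0.008 -0.007 -1.   ] q [-37.6  15.2  84.3   0.   79.8 -51.3]
```

>>> {"api": "arm_command", "payload": {"commands": [[0,[20,5,0],0],[0,[55,13,0],0],[0,[95,22,0],0],[0,[135,31,0],0],[0,[175,40,0],0],[0,[215,49,0],0],[0,[255,58,0],0],[0,[295,68,0],0]]}}

```text
time: 30.6
tool_pos: [0.4941, -0.0776, 0.3514]
orientation: [[-0.236, 0.972, -0.0], [0.972, 0.236, 0.0], [0.0, -0.0, -1.0]]
wrist_force: [2.1, 0.3, -2.2]
gripper_width: 0.496
finger_force: 41.7
```

>>> {"api": "arm_command", "payload": {"commands": [[0,[40,9,0],0],[0,[80,18,0],0],[0,[120,27,0],0],[0,[160,37,0],0],[0,[200,46,0],0],[0,[240,55,0],0],[0,[280,64,0],0],[0,[315,72,0],0]]}}

```text
time: 31.27
tool_pos: [0.4896, 0.2461, 0.3513]
orientation: [[-0.237, 0.971, -0.0], [0.971, 0.237, 0.0], [0.0, -0.0, -1.0]]
wrist_force: [1.0, -0.9, -1.3]
gripper_width: 0.498
finger_force: 41.7
```

>>> {"api": "arm_command", "payload": {"commands": [[0,[15,3,0],0],[0,[20,4,0],0],[0,[20,4,20],0],[0,[20,4,55],0],[0,[20,4,90],0],[0,[20,4,120],0],[0,[20,4,140],0],[0,[20,4,140],0]]}}

```text
time: 31.93
tool_pos: [0.4869, 0.2617, 0.2071]
orientation: [[-0.236, 0.972, -0.007], [0.972, 0.236, -0.004], [-0.002, -0.008, -1.0]]
wrist_force: [-0.5, -1.2, -2.2]
gripper_width: 0.499
finger_force: 41.8
```

>>> {"api": "arm_command", "payload": {"commands": [[0,[0,0,0],0],[0,[0,0,0],0]]}}

```text
time: 32.1
tool_pos: [0.4905, 0.2641, 0.2132]
orientation: [[-0.236, 0.972, 0.002], [0.972, 0.236, 0.001], [0.0, 0.002, -1.0]]
wrist_force: [0.3, 0.3, -2.4]
gripper_width: 0.499
finger_force: 41.8
```

```bash
python3 t.py .492 .263 .1446
```

```text
t 32.1 pos [0.4905 0.2641 0.2132] delta mm [-1.4  1.  68.6]
y-angle 13.66 tool yaw to 13.7 rad -0.0007 z [ 0.002  0.001 -1.   ] q [ 28.1  15.2 103.1  -0.   61.5  14.5]
```

>>> {"api": "arm_command", "payload": {"commands": [[0,[-1,1,5],0],[0,[-1,1,15],0],[0,[-1,1,25],0],[0,[-1,1,35],0],[0,[-1,1,45],0],[0,[-1,1,54],0],[0,[-1,1,60],0],[0,[-1,1,64],0]]}}

```text
time: 32.77
tool_pos: [0.4904, 0.2632, 0.1464]
orientation: [[-0.237, 0.972, -0.001], [0.972, 0.237, -0.001], [-0.0, -0.001, -1.0]]
wrist_force: [-0.4, -0.8, -2.7]
gripper_width: 0.498
finger_force: 41.8
```

>>> {"api": "arm_command", "payload": {"commands": [[0,[0,0,2],0],[0,[0,0,4],0],[0,[0,0,4],0],[0,[0,0,4],0]]}}

```text
time: 33.1
tool_pos: [0.4909, 0.2637, 0.1449]
orientation: [[-0.237, 0.972, 0.0], [0.972, 0.237, 0.0], [0.0, 0.0, -1.0]]
wrist_force: [-3.3, -1.2, 6.5]
gripper_width: 0.493
finger_force: 42.7
```

Bottomed in its hole. Releasing and going for the sauce bottle.

>>> {"api": "arm_command", "payload": {"commands": [[0,[0,0,-0.5],0],[1,[0,0,-0.5],0],[1,[0,0,-0.5],0],[1,[0,0,-0.5],0],[1,[0,0,-1],0],[1,[0,0,-35],0],[1,[0,0,-75],0],[1,[0,0,-115],0]]}}

```text
time: 33.77
tool_pos: [0.4902, 0.2631, 0.2594]
orientation: [[-0.237, 0.972, -0.002], [0.972, 0.237, -0.001], [-0.001, -0.002, -1.0]]
wrist_force: [1.2, -0.3, -0.5]
gripper_width: 0.997
finger_force: 0.0
```

```bash
python3 t.py .497 -.2585 .26
```

```text
t 33.77 pos [0.4902 0.2631 0.2594] delta mm [-508.3 -116.9   -0. ]
y-angle 13.69 tool yaw to 13.7 rad -0.0001 z [-0.002 -0.001 -1.   ] q [ 28.1  12.7 100.2  -0.   67.2  14.4]
```

>>> {"api": "arm_command", "payload": {"commands": [[1,[-508,-117,0],0],[1,[-508,-117,0],0],[1,[-508,-117,0],0],[1,[-508,-117,0],0],[1,[-508,-117,0],0],[1,[-508,-117,0],0],[1,[-508,-117,0],0],[1,[-508,-117,0],0]]}}

```text
time: 34.43
tool_pos: [0.4948, -0.0719, 0.2591]
orientation: [[-0.237, 0.972, 0.001], [0.972, 0.237, -0.0], [-0.0, 0.001, -1.0]]
wrist_force: [2.1, -0.9, -0.1]
gripper_width: 1.001
finger_force: 0.0
```

>>> {"api": "arm_command", "payload": {"commands": [[1,[-183,-42,0],0],[1,[-183,-42,0],0],[1,[-183,-42,0],0],[1,[-183,-42,0],0],[1,[-183,-42,0],0],[1,[-183,-42,0],0],[1,[-183,-42,0],0]]}}

```text
time: 35.02
tool_pos: [0.4973, -0.2586, 0.2585]
orientation: [[-0.234, 0.972, -0.0], [0.972, 0.234, 0.0], [0.0, -0.0, -1.0]]
wrist_force: [-0.2, 0.7, 0.6]
gripper_width: 1.001
finger_force: 0.0
```

```bash
python3 w.py w10 .17,.18,60; python3 t.py .497 -.2585 .146
```

```text
(0.17, 0.18) px [249. 194.] n 2194 z 0.17602290231918644 rect [ 496.3 -256. ] [41.2 42.6] 15.3 circ [ 496.2 -256.2] 21.5
t 35.07 pos [ 0.4974 -0.2575  0.2585] delta mm [ -0.9  -0.5 112.5]
y-angle 13.63 tool yaw to 13.7 rad -0.0013 z [-0.     0.001 -1.   ] q [-27.5  13.   99.9   0.   67.1 -41.2]
```

>>> {"api": "arm_command", "payload": {"commands": [[1,[-0.5,0,30],0],[1,[-0.5,0,65],0],[1,[-0.5,0,95],0],[1,[-0.5,0,111],0],[1,[-0.5,0,111],0],[1,[-0.5,0,111],0],[0,[-0.5,0,111],0],[0,[-0.5,0,111],0]]}}

```text
time: 35.73
tool_pos: [0.4989, -0.2581, 0.1495]
orientation: [[-0.237, 0.971, 0.003], [0.971, 0.237, -0.001], [-0.002, 0.002, -1.0]]
wrist_force: [-0.2, 0.8, -0.6]
gripper_width: 0.749
finger_force: 0.0
```

>>> {"api": "arm_command", "payload": {"commands": [[0,[0,0,0],0],[0,[0,0,0],0],[0,[0,0,0],0],[0,[0,0,0],0]]}}

```text
time: 36.07
tool_pos: [0.4984, -0.2585, 0.1493]
orientation: [[-0.237, 0.972, 0.002], [0.972, 0.237, -0.001], [-0.001, 0.002, -1.0]]
wrist_force: [-1.3, -0.2, 6.4]
gripper_width: 0.505
finger_force: 40.0
```

>>> {"api": "arm_command", "payload": {"commands": [[0,[0,0,-15],0],[0,[0,0,-45],0],[0,[0,0,-80],0],[0,[0,0,-115],0],[0,[0,0,-150],0],[0,[0,0,-185],0],[0,[0,0,-215],0],[0,[0,0,-215],0]]}}

```text
time: 36.73
tool_pos: [0.4998, -0.2593, 0.3701]
orientation: [[-0.237, 0.972, 0.009], [0.972, 0.237, -0.005], [-0.007, 0.008, -1.0]]
wrist_force: [0.9, -0.9, -1.3]
gripper_width: 0.501
finger_force: 42.0
```

```bash
python3 t.py .4693 .350 .36
```

```text
t 36.73 pos [ 0.4998 -0.2593  0.3701] delta mm [599.2 114.4   6.8]
y-angle 13.69 tool yaw to 13.7 rad -0.0003 z [ 0.009 -0.005 -1.   ] q [-27.6   8.4  91.6   0.   79.4 -41.3]
```

>>> {"api": "arm_command", "payload": {"commands": [[0,[20,4,0],0],[0,[55,11,0],0],[0,[95,18,0],0],[0,[135,26,0],0],[0,[175,34,0],0],[0,[215,41,0],0],[0,[255,49,0],0],[0,[290,56,0],0]]}}

```text
time: 37.4
tool_pos: [0.4824, 0.0391, 0.3625]
orientation: [[-0.237, 0.972, -0.0], [0.972, 0.237, 0.0], [0.0, 0.0, -1.0]]
wrist_force: [1.1, -0.6, -3.0]
gripper_width: 0.51
finger_force: 41.8
```

>>> {"api": "arm_command", "payload": {"commands": [[0,[40,8,0],0],[0,[80,15,0],0],[0,[120,23,0],0],[0,[160,31,0],0],[0,[200,38,0],0],[0,[240,46,0],0],[0,[275,53,0],0],[0,[300,58,0],0]]}}

```text
time: 38.07
tool_pos: [0.4678, 0.345, 0.362]
orientation: [[-0.238, 0.971, -0.001], [0.971, 0.238, 0.0], [0.001, -0.001, -1.0]]
wrist_force: [0.3, 0.0, -1.6]
gripper_width: 0.504
finger_force: 41.7
```

>>> {"api": "arm_command", "payload": {"commands": [[0,[7,1,0],0],[0,[7,1,0],0],[0,[7,1,20],0],[0,[7,1,55],0],[0,[7,1,90],0],[0,[7,1,120],0],[0,[7,1,138],0],[0,[7,1,138],0]]}}

```text
time: 38.73
tool_pos: [0.466, 0.3458, 0.2204]
orientation: [[-0.236, 0.972, -0.006], [0.972, 0.236, -0.005], [-0.004, -0.007, -1.0]]
wrist_force: [-0.9, -0.4, -3.2]
gripper_width: 0.503
finger_force: 41.8
```

>>> {"api": "arm_command", "payload": {"commands": [[0,[0,0,0],0],[0,[0,0,0],0]]}}

```text
time: 38.9
tool_pos: [0.469, 0.3488, 0.2263]
orientation: [[-0.236, 0.972, 0.002], [0.972, 0.236, 0.001], [0.001, 0.002, -1.0]]
wrist_force: [0.4, 0.6, -1.5]
gripper_width: 0.502
finger_force: 41.8
```

```bash
python3 t.py .470 .3485 .1553; python3 - <<'E'
from h import *
im,d,W=cloud('wrist'); cv2.imwrite('pics/w11.png',im)
E
```

```text
t 38.9 pos [0.469  0.3488 0.2263] delta mm [-0.6  0.7 71. ]
y-angle 13.65 tool yaw to 13.7 rad -0.0009 z [ 0.002  0.001 -1.   ] q [36.5 16.9 99.  -0.  64.  22.9]
```

View pics/w11.png

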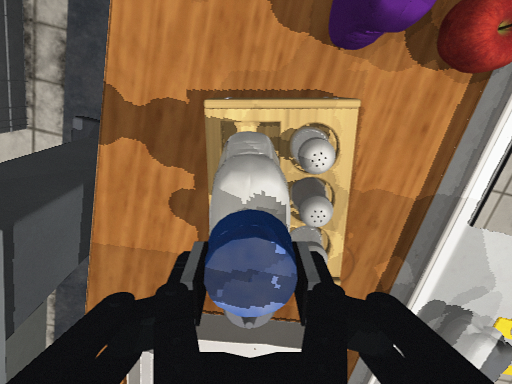

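The bottle (250,200) hangs aligned over the oblong hole (250,130). Inserting slowly.

>>> {"api": "arm_command", "payload": {"commands": [[0,[-0.5,0.5,8],0],[0,[-0.5,0.5,16],0],[0,[-0.5,0.5,24],0],[0,[-0.5,0.5,30],0],[0,[-0.5,0.5,36],0],[0,[-0.5,0.5,42],0]]}}

```text
time: 39.45
tool_pos: [0.4685, 0.3487, 0.1818]
orientation: [[-0.237, 0.972, -0.0], [0.972, 0.237, -0.0], [-0.0, -0.001, -1.0]]
wrist_force: [-0.5, 0.0, -2.9]
gripper_width: 0.504
finger_force: 41.9
```

>>> {"api": "arm_command", "payload": {"commands": [[0,[0,0,6],0],[0,[0,0,12],0],[0,[0,0,18],0],[0,[0,0,22],0],[0,[0,0,25],0],[0,[0,0,25],0]]}}

```text
time: 39.95
tool_pos: [0.4684, 0.3486, 0.157]
orientation: [[-0.237, 0.972, -0.001], [0.972, 0.237, -0.001], [-0.0, -0.001, -1.0]]
wrist_force: [0.6, 0.1, -1.4]
gripper_width: 0.5
finger_force: 41.9
```

>>> {"api": "arm_command", "payload": {"commands": [[0,[0,0,1.5],0],[0,[0,0,3],0],[0,[0,0,3],0],[0,[0,0,3],0]]}}

```text
time: 40.28
tool_pos: [0.469, 0.3491, 0.1556]
orientation: [[-0.237, 0.972, 0.001], [0.972, 0.237, 0.001], [0.001, 0.001, -1.0]]
wrist_force: [-1.4, -0.3, 4.4]
gripper_width: 0.504
finger_force: 42.5
```

>>> {"api": "arm_command", "payload": {"commands": [[0,[0,0,0],0],[1,[0,0,0],0],[1,[0,0,0],0],[1,[0,0,0],0],[1,[0,0,-1],0],[1,[0,0,-35],0],[1,[0,0,-75],0],[1,[0,0,-115],0]]}}

```text
time: 40.95
tool_pos: [0.4681, 0.3483, 0.2703]
orientation: [[-0.237, 0.972, -0.002], [0.972, 0.237, -0.001], [-0.001, -0.002, -1.0]]
wrist_force: [1.6, 0.1, -0.4]
gripper_width: 1.001
finger_force: 0.0
```

>>> {"api": "arm_command", "payload": {"commands": [[1,[0,-20,-40],0],[1,[-30,-60,-80],0],[1,[-60,-80,-110],0],[1,[-60,-80,-110],0],[1,[-60,-80,-110],0],[1,[-60,-80,-110],0]]}}

```text
time: 41.45
tool_pos: [0.4054, 0.2712, 0.3812]
orientation: [[-0.236, 0.972, 0.003], [0.972, 0.236, 0.002], [0.001, 0.003, -1.0]]
wrist_force: [-1.0, -0.1, -1.2]
gripper_width: 0.998
finger_force: 0.0
```

```bash
python3 w.py w12 .178,.19,60 .155,.17,60 .08,.1,150; python3 - <<'E'
from h import *
im,d,W=cloud('top'); cv2.imwrite('pics/top2.png',cv2.resize(im[130:290,100:440],None,fx=2.3,fy=2.3))
E
```

```text
(0.178, 0.19) px [321. 107.] n 1237 z 0.18224040771465339 rect [466.5 351.2] [41.4 41. ] 14.5 circ [466.7 351. ] 21.4
(0.178, 0.19) px [316. 184.] n 66 z 0.18271962110753218 rect [487.4 266.2] [10.   8.5] 62.0 circ [487.6 266. ] 5.5
(0.155, 0.17) px [303. 102.] n 110 z 0.16210524183613487 rect [452.  349.9] [15.2 42. ] 3.4 circ [459.5 350.3] 21.0
(0.155, 0.17) px [312. 179.] n 887 z 0.16667848240415184 rect [487.8 266.1] [43.7 43.9] 21.7 circ [488.  265.9] 22.7
(0.08, 0.1) px [354.  89.] n 543 z 0.09244152296690611 rect [524.8 384.3] [33.  32.3] 13.9 circ [525.4 384. ] 17.2
(0.08, 0.1) px [351. 130.] n 477 z 0.09219025686828645 rect [540.7 330. ] [32.9 32.6] 13.3 circ [541.4 330.2] 17.2
(0.08, 0.1) px [347. 168.] n 428 z 0.0922331354944888 rect [552.8 276.5] [31.8 32.6] 15.2 circ [554.1 275.9] 17.2
(0.08, 0.1) px [ 13. 256.] n 724 z 0.08976466603327037 rect [77.1  8.2] [ 33.2 118.9] 10.8 circ [66.7  6.2] 59.8
(0.08, 0.1) px [439. 266.] n 1436 z 0.0912700007437558 rect [757.8 152.9] [174.5  46.7] 69.7 circ [773.3 147.2] 87.3
(0.08, 0.1) px [228. 287.] n 249 z 0.08701862329733094 rect [427.2  30.2] [31.9 28.3] 0.7 circ [427.4  28.9] 16.4
(0.08, 0.1) px [502. 333.] n 714 z 0.08116982791379182 rect [951.4  44.4] [ 51.4 121.1] 55.1 circ [948.5  39.2] 62.5
(0.08, 0.1) px [414. 379.] n 157 z 0.08479017292019507 rect [821.9 -90.1] [40.2 32.9] 13.4 circ [821.7 -90.2] 25.8
```

View pics/top2.png

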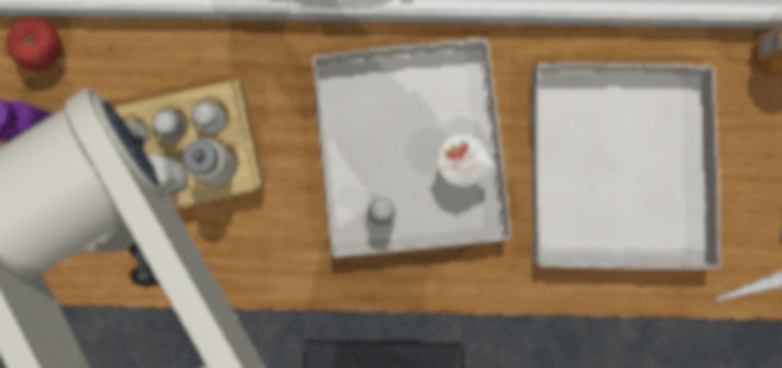

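View pics/w12.png

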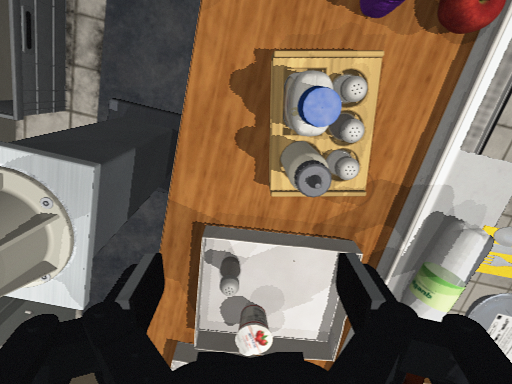

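All of it is in place. The bottles are seated in their holes at (320,105) and (312,180), with cap heights matching the start. The spare is in the back row at (350,128), and the clogged shaker stands in the stock tray at (230,285) with the tub unmoved. Handing in.

```bash
python3 -c "
from rig import job_done
print(job_done())"
```

```text
the job is handed in; nothing more can be done
None
```

The shakers are swapped: the spare is in the caddy's middle back hole, the clogged one stands in the stock tray, both bottles are back in their own holes, and the job was handed in at about 42 s.

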